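# Wedge a rocking finds chest

### The job

The small drawer chest rocks because the foot under its brass corner plate is too short. Press down on the brass plate with a fingertip to feel the corner sink, then push the green wedge, thin end first, along the table under that foot until it is snug, without picking it up, shoving the chest out of place or disturbing the other things. Finish while still pressing down firmly on the brass plate (about 10 N), with the corner now standing level and no longer sinking; keep the finger there.

Things in the scene. Friction and masses are not known exactly. Their poses are not given: they have to be found in the camera images.
- chest: Loose wooden drawer chest, about 3 kg (2.4 to 3.9), 220 (its x) x 280 (its y) x 98 mm high, drawer fronts on its +x face. Origin: on the table under its centre, z up. Its underside is 30 mm above the table, on four ball feet 20 mm across at x = +-80, y = +-110 mm. It stands level on three of them; the one at (+80, +110) is short.
- foot_spot (a point): Point of the chest straight below the short foot's middle, on the table while the chest is level (x = 80, y = 110, z = 0 mm of the chest). The short foot hangs 7 to 14 mm above it; how much varies and is not told.
- plate_top (a point): Centre of the top of the brass plate, 50 x 50 x 2 mm, fixed on the chest's top right above the short foot. 100 mm above the table while the chest is level. Some 2 to 4 N down on it rocks the chest over the diagonal and it sinks 7 to 14 mm until the short foot lands; let go, it rocks back.
- wedge: Loose green wooden wedge, 90 g, lying flat: 150 long (its x), 60 wide (its y), height falling evenly from 27 mm at the blunt heel (x = -75 mm) to 3 mm at the thin toe (x = +75 mm). Origin: centre of the underside. It starts beside the chest's +y face, 15 to 75 mm off, toe towards it, within about 30 mm and 0.15 rad of the line through the short foot along the chest's y.
- wedge_toe (a point): Middle of the wedge's thin toe edge, on the underside (x = +75 mm of the wedge). The wedge is snug when this is 20 to 75 mm beyond the short foot's middle; the push, under 2 N till then, rises steeply there (6 N is snug; much more lifts the corner).
- sample_jar: Bystander: amber jar, 48 mm across, 55 mm high, standing on the chest's top at the corner opposite the brass plate. Origin: centre of its underside.
- mug: Bystander: blue mug, 80 mm across, 75 mm high. Origin: centre of its underside.
- lidded_jar: Bystander: green glass jar with a blue lid, 60 mm across, 75 mm high. Origin: centre of its underside.
- finds_box: Bystander: closed cardboard box, 80 x 100 x 55 mm. Origin: centre of its underside.
- bowl: Bystander: white bowl, 130 mm across, 50 mm high. Origin: centre of its underside.
- red_tray: Bystander: open red tray, 140 x 110 x 50 mm. Origin: centre of its underside.
- brush: Bystander: hand brush lying on the table, handle to its -x. Origin: centre of its underside.
Mind the look-alikes: they are no part of the job. What is meant by the wedge is not orange, and is the smaller of those in its own colour.

How it is judged:
By the outcome, as a careful person would: the job done as asked, in the order asked, and still so for the second after the job is handed in, while the arm keeps its last pose, push and grip.
It also fails if it takes over 64 s, if anything falls off the work surface, if the arm or the gripper's body presses on something with over 40 N, if the wrist force passes 120 N, or if a joint passes its speed limit or range.

### The arm

A 6-joint arm with a two-finger parallel gripper is mounted at the origin on the work surface. World frame = base frame: x ahead of the robot, y to its left, z up, the work surface at z = 0. Lengths are in mm, angles in rad, forces in N, time in s.
With the tool pointing down it reaches from about 350 to 975 mm from the base axis. Payload 7.1 kg.
Tool frame: the origin (TCP) lies between the finger pads; the fingertips stand 19 mm ahead of it and the grasp point (between the pads) is the TCP; z points along the fingers, y is the line along which they close (so a half turn about z gives the same grasp; the last joint's range is limited). The gripper opens to 88 mm and grips with 3 to 60 N. Pads are 20 mm wide; open, the fingers measure 115 mm over their backs; the gripper's body (75 mm by 178 mm) begins 61 mm behind the grasp point.
Start: joints at [-1.272, 0.423, 1.63, -0, 1.089, -0.019], TCP at [195.316, -593.681, 241.675] pointing down, gripper open.
Joint ranges: [-3, 3], [-0.9, 2.11], [0.09, 2.58], [-1.31, 4.45], [0.11, 2.69], [-2.54, 2.54]. Speed limits (rad/s): [2.39, 2.39, 3.01, 3.14, 3.14, 3.14].

### API

Orientations are given as a rotation vector (axis times angle).
In Python, from workcell import ctrl gives the robot as it stands.
- The arm moves only by the tool arm_command, never from a script. Its argument "series" is a list of rows, each an object with "linear": the shift along the tool's x, y, z in m, a list of three; "turn": the turn about the tool's z in rad. A call has 1 to 10 rows; each row shifts and turns the commanded pose from where the row before left it, along the tool's axes as they then stand; what a row does not reach is not made up. A row lasts 1/10 s, in which the tool goes at most 50 mm and 8.59 degrees, less where a joint would pass 70% of its speed; a pose out of reach is approached as far as the arm can. A call with a gripper value outside its range is refused whole. "jaw" is the opening, from -1 (shut) to 1 (fully open), set as the call begins (left out, the last holds). The fingers move at their own pace and stop on an object; the grip force is fixed at half the most. Time passes only in rows, so rows that do not move let the fingers close. It gives the time, the measured TCP pose, the force, the opening and the grip force at its end, in the units of the state.
- ctrl.get_obs(): the state, without advancing time (a new reading comes with each control period).
- ctrl.get_image(name): name is "scene" or "side" or "wrist"; returns a dict with "frame" (420x560x3 uint8, blue, green, red), "fx", "fy", "cx", "cy" (pixels), "rvec" (rotation vector, rad) and "tvec" (3), from world to camera coordinates, as OpenCV has them. Camera axes: x right, y down, z forward; pixel columns grow to the right and rows downward; lengths in mm; the calibration is good to about 2 mm. A picture is of the moment at which its call begins. There is no depth.
- ctrl.close_job(): hands the job in; it is judged then, once.
The state is a dict: "t": time; "qpos": joint angles; "qvel": joint speeds; "joint_torque": joint torques, N m; "ee_pos": TCP position; "orientation": TCP orientation; "ft_force": force on the tool from outside, world axes, zero at the start; "moment": the same for the moment, N m; "width": finger opening in mm; "grasp_force": force on a finger pad.
Only numpy, scipy, OpenCV 4.12 (cv2) and the standard library are available. Lean on these libraries where they do the work, as an engineer would, in place of code of your own. Each camera call takes 0.05 s, during which the arm holds its last target. There are 200 camera calls.

## Working session

There is one attempt and no reset: what is moved stays moved. The work goes in short steps, Python scripts to look and compute and a tool call to move; the robot and the scene stay as the last step left them, time stands still between calls to the robot, and variables do not carry over. Pictures are saved under pics/ and viewed, at most 10 in all, crops included, and the job is handed in when it is done.

Besides the shell and the picture viewer there is one more tool, called after "Emit:" by a JSON object that holds its "api" and its "payload", one argument or row to a line. arm_command: Moves the arm, as the interface text tells. Its arguments: {"type":"object","properties":{"series":{"type":"array"},"jaw":{"type":"number"}},"required":["series"]}

```bash
mkdir -p pics; cat > h.py <<'E'
import cv2, numpy as np
from workcell import ctrl
def snap(n,f):
    im=ctrl.get_image(n); cv2.imwrite('pics/'+f+'.png',im['frame']); np.save('pics/'+f+'.npy',im,allow_pickle=True); return im
def load(f): return np.load('pics/'+f+'.npy',allow_pickle=True).item()
def KR(im):
    return np.array([[im['fx'],0,im['cx']],[0,im['fy'],im['cy']],[0,0,1.]]),cv2.Rodrigues(np.array(im['rvec'],float))[0],np.array(im['tvec'],float).reshape(3)
def ray(im,uv):
    K,R,t=KR(im); return -R.T@t, R.T@np.linalg.inv(K)@np.array([uv[0],uv[1],1.])
def onz(im,uv,z):
    c,d=ray(im,uv); return c+d*(z-c[2])/d[2]
def tri(a,ua,b,ub):
    c,d=ray(a,ua); e,f=ray(b,ub); s=np.linalg.lstsq(np.c_[d,-f],e-c,rcond=None)[0]
    p,q=c+d*s[0],e+f*s[1]; return (p+q)/2,np.linalg.norm(p-q)
def proj(im,P):
    K,R,t=KR(im); return cv2.projectPoints(np.array(P,float).reshape(-1,3),cv2.Rodrigues(R)[0],t,K,None)[0].reshape(-1,2)
E
python3 - <<'E'
from h import *
a=snap('scene','scene0');b=snap('side','side0')
for i in (a,b): print(ray(i,(280,210)))
o=ctrl.get_obs();print(o)
E
```

```text
(array([1362.48805106, -725.79806658, 1268.69634682]), array([-0.53266994,  0.45506012, -0.71366977]))
(array([ 242.35619152,  950.02002955, 1014.37188384]), array([ 0.16108862, -0.69964333, -0.69626274]))
{'t': 0.1, 'qpos': array([-1.27198819e+00,  4.23780655e-01,  1.63055657e+00,  1.66190348e-05,
        1.08857234e+00, -1.90051232e-02]), 'qvel': array([ 0.00053735, -0.00170038, -0.00027217,  0.0006007 , -0.00306909,
        0.00021783]), 'joint_torque': array([ 4.93694370e-04, -5.45613742e+01, -2.74325556e+01,  6.44949102e-02,
        1.88252743e-02, -4.45154603e-05]), 'ee_pos': array([ 195.20221782, -593.27172549,  240.99166154]), 'orientation': array([-3.10072363e+00, -4.96902924e-01,  2.65452853e-04]), 'ft_force': array([ 0.60417337, -0.31101298, -0.41156926]), 'moment': array([ 0.02849921, -0.05969054, -0.01409895]), 'grasp_force': 0.0, 'width': 87.82812384958848}
```

View pics/scene0.png

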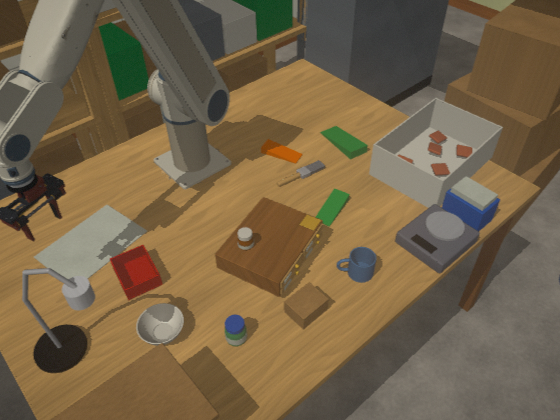

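View pics/side0.png

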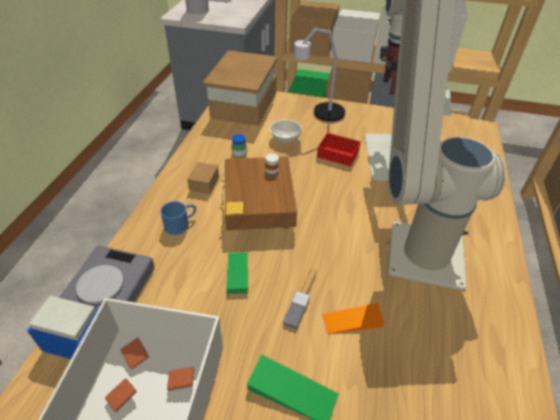

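Scene view: small green wedge at (333,207), larger green look-alike at (344,141), orange one at (281,152). In the side view they are at (237,272), (292,388) and (353,319). The brass plate is at (312,222) in scene and (235,209) in side. I choose the small green wedge beside the chest, next to the brass plate.

```bash
cat > m.py <<'E'
from h import *
def green(im,box):
    h=cv2.cvtColor(im['frame'],cv2.COLOR_BGR2HSV); m=cv2.inRange(h,(45,110,40),(80,255,255))
    k=np.zeros_like(m); x0,y0,x1,y1=box; k[y0:y1,x0:x1]=m[y0:y1,x0:x1]
    c=max(cv2.findContours(k,0,1)[0],key=cv2.contourArea); return c
def brass(im,box):
    h=cv2.cvtColor(im['frame'],cv2.COLOR_BGR2HSV); m=cv2.inRange(h,(18,170,140),(32,255,255))
    k=np.zeros_like(m); x0,y0,x1,y1=box; k[y0:y1,x0:x1]=m[y0:y1,x0:x1]
    return max(cv2.findContours(k,0,1)[0],key=cv2.contourArea)
E
python3 - <<'E'
from m import *
a=load('scene0');b=load('side0')
ga=green(a,(300,180,360,235));gb=green(b,(215,240,260,305))
ba=brass(a,(290,205,330,235));bb=brass(b,(215,195,255,220))
for n,im,g,z in (('sc g',a,ga,10),('si g',b,gb,10),('sc b',a,ba,100),('si b',b,bb,100)):
    M=cv2.moments(g); r=cv2.minAreaRect(g); bx=cv2.approxPolyDP(cv2.convexHull(g),2,True)[:,0]
    print(n,cv2.contourArea(g),M['m10']/M['m00'],M['m01']/M['m00'])
    for p in bx: print('  ',p,onz(im,p,z).round(0),onz(im,p,0).round(0)[:2])
c=lambda g:(lambda M:(M['m10']/M['m00'],M['m01']/M['m00']))(cv2.moments(g))
print(tri(a,c(ga),b,c(gb)),tri(a,c(ba),b,c(bb)))
A=cv2.resize(a['frame'][170:305,205:375],None,fx=3,fy=3,interpolation=2)
B=cv2.resize(b['frame'][145:310,200:320],None,fx=2.45,fy=2.45,interpolation=2)
o=np.zeros((405,800,3),np.uint8);o[:A.shape[0],:A.shape[1]]=A;o[:B.shape[0],506:506+B.shape[1]]=B[:405];cv2.imwrite('pics/crop1.png',o)
E
```

```text
sc g 556.5 332.2545672356993 206.3111710092842
   [348 194] [524. 308.  10.] [517. 316.]
   [329 225] [585. 152.  10.] [579. 159.]
   [316 217] [530. 146.  10.] [523. 153.]
   [334 189] [473. 290.  10.] [466. 298.]
si g 772.0 237.12867012089808 272.7821675302245
   [245 252] [532. 146.  10.] [535. 138.]
   [246 292] [486. 284.  10.] [488. 277.]
   [228 293] [533. 300.  10.] [536. 293.]
   [229 253] [578. 162.  10.] [581. 154.]
sc b 154.0 309.83549783549785 221.9512987012987
   [306 215] [562.  66. 100.] [493. 134.]
   [320 220] [607.  84. 100.] [542. 153.]
   [313 229] [620.  41. 100.] [556. 107.]
   [301 225] [583.  25. 100.] [516.  89.]
si b 149.0 233.85346756152123 207.5592841163311
   [240 203] [580.  34. 100.] [617. -66.]
   [242 212] [562.  70. 100.] [597. -26.]
   [227 213] [604.  86. 100.] [644.  -9.]
   [228 202] [617.  39. 100.] [658. -60.]
(array([530.26003305, 224.65327248,   8.40161435]), np.float64(2.342631998522241)) (array([591.78665445,  55.72761913,  98.47850253]), np.float64(2.4953507366966496))
```

View pics/crop1.png

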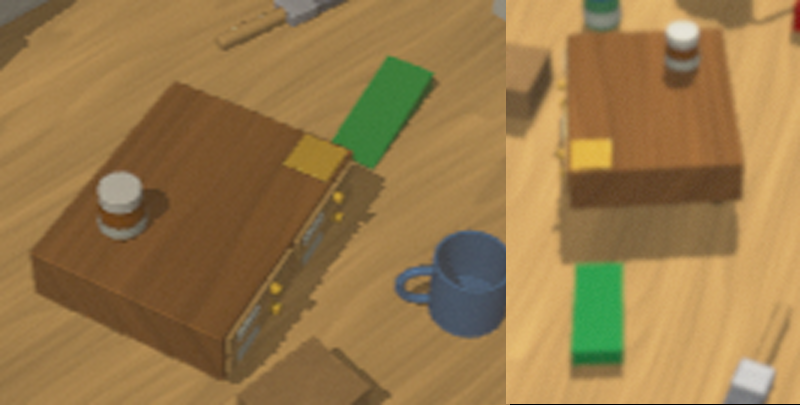

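The crop shows the plain green wedge, smaller than the other green one, with its thin toe towards the chest (full-image side pixel (237,252)) and its dark heel face away (237,292). Next I fit the chest yaw from its top corners and check the lamp against the travel path.

```bash
python3 - <<'E'
from h import *
a=load('scene0');b=load('side0')
S=[(264.3,197.3),(322.7,220.7),(280,285.7),(216.7,255)]
T=[(295.9,211.5),(225.7,214.4),(225.3,159.7),(288.2,157.2)]
src=np.array([[-110,140],[110,140],[110,-140],[-110,-140]],float)
for im,p in((a,S),(b,T)):
    P=np.array([onz(im,q,98)[:2] for q in p]); 
    U,_,V=np.linalg.svd((P-P.mean(0)).T@(src-src.mean(0))); R=U@V; 
    print(P.round(0).tolist(),P.mean(0),np.degrees(np.arctan2(R[1,0],R[0,0])),P.mean(0)+R@[80,110], P.mean(0)+R@[85,115])
for s,t in zip(S,T): print(tri(a,s,b,t))
print('lamp',tri(a,(78,292),b,(303,47)),tri(a,(35,270),b,(325,30)))
E
```

```text
[[410.0, 21.0], [613.0, 89.0], [711.0, -174.0], [504.0, -241.0]] [559.69376313 -76.37161654] 19.34616332199054 [598.73629323  53.91913848] [601.79759143  60.29318377]
[[406.0, 23.0], [607.0, 91.0], [697.0, -162.0], [491.0, -235.0]] [550.44898621 -70.85667119] 18.962337024617316 [590.36345574  59.16961508] [593.46738488  65.52300976]
(array([407.48684361,  21.75647442,  96.0471736 ]), np.float64(2.335394866573138))
(array([609.65246619,  89.98747975,  95.56713961]), np.float64(4.2779807863550054))
(array([ 703.70911659, -171.3182481 ,   88.94328204]), np.float64(5.529567831829465))
(array([ 495.39254314, -239.4520577 ,   91.57508207]), np.float64(6.938313822064182))
lamp (array([ 538.185279  , -631.98071848,  317.04827916]), np.float64(6.723748105142056)) (array([ 466.29654235, -682.38698346,  370.84767408]), np.float64(4.196437584188413))
```

Emit:
{"api": "arm_command", "payload": {
  "series": [
    {"linear": [0.029,-0.0247,0],"turn": 0},
    {"linear": [0.029,-0.0247,0],"turn": 0},
    {"linear": [0.029,-0.0247,0],"turn": 0},
    {"linear": [0.029,-0.0247,0],"turn": 0},
    {"linear": [0.029,-0.0247,0],"turn": 0},
    {"linear": [0.029,-0.0247,0],"turn": 0},
    {"linear": [0.029,-0.0247,0],"turn": 0},
    {"linear": [0.029,-0.0247,0],"turn": 0},
    {"linear": [0.029,-0.0247,0],"turn": 0},
    {"linear": [0.029,-0.0247,0],"turn": 0}
  ],
  "jaw": -1
}}

```text
t: 1.1
ee_pos: [394.0, -266.9, 241.5]
orientation: [-3.102, -0.497, 0.0]
ft_force: [0.7, -0.9, 0.5]
width: 12.0
grasp_force: 0.0
```

Emit:
{"api": "arm_command", "payload": {
  "series": [
    {"linear": [0.029,-0.0247,0],"turn": 0},
    {"linear": [0.029,-0.0247,0],"turn": 0},
    {"linear": [0.029,-0.0247,0],"turn": 0},
    {"linear": [0.029,-0.0247,0],"turn": 0},
    {"linear": [0.029,-0.0247,0],"turn": 0},
    {"linear": [0.029,-0.0247,0],"turn": 0},
    {"linear": [0.029,-0.0247,0],"turn": 0},
    {"linear": [0.029,-0.0247,0],"turn": 0},
    {"linear": [0.029,-0.0247,0],"turn": 0},
    {"linear": [0.029,-0.0247,0],"turn": 0}
  ]
}}

```text
t: 2.1
ee_pos: [592.3, 58.3, 241.3]
orientation: [-3.102, -0.497, 0.001]
ft_force: [-0.2, -0.1, 0.2]
width: 0.1
grasp_force: 0.0
```

Emit:
{"api": "arm_command", "payload": {
  "series": [
    {"linear": [0,0,0],"turn": -0.149},
    {"linear": [0,0,0],"turn": -0.149},
    {"linear": [0,0,0],"turn": -0.149},
    {"linear": [0,0,0],"turn": -0.149},
    {"linear": [0,0,0],"turn": -0.149},
    {"linear": [0,0,0],"turn": -0.149},
    {"linear": [0,0,0],"turn": -0.149},
    {"linear": [0,0,0],"turn": -0.149},
    {"linear": [0,0,0],"turn": -0.149},
    {"linear": [0,0,0],"turn": -0.149}
  ]
}}

```text
t: 3.1
ee_pos: [591.6, 56.8, 241.2]
orientation: [-1.935, -2.474, 0.001]
ft_force: [-0.6, 0.1, 0.6]
width: 0.7
grasp_force: 0.0
```

Emit:
{"api": "arm_command", "payload": {
  "series": [
    {"linear": [0,0,0],"turn": -0.09},
    {"linear": [0,0,0],"turn": 0}
  ]
}}

```text
t: 3.3
ee_pos: [591.6, 56.8, 241.3]
orientation: [-1.829, -2.554, 0.001]
ft_force: [-0.2, 0.1, 0.5]
width: 0.7
grasp_force: 0.0
```

```bash
python3 - <<'E'
from h import *
w=snap('wrist','wrist1');print(ray(w,(280,210)))
print(proj(w,[593,57,100]),proj(w,[557,148,3]),proj(w,[510,287,0]))
E
```

```text
(array([567.60853814, 130.96392866, 384.42972021]), array([ 0.09674758, -0.27187494, -0.95748305]))
[[279.0122486  202.64236108]] [[275.05110889 102.18097907]] [[274.95493223 -43.50285297]]
```

View pics/wrist1.png

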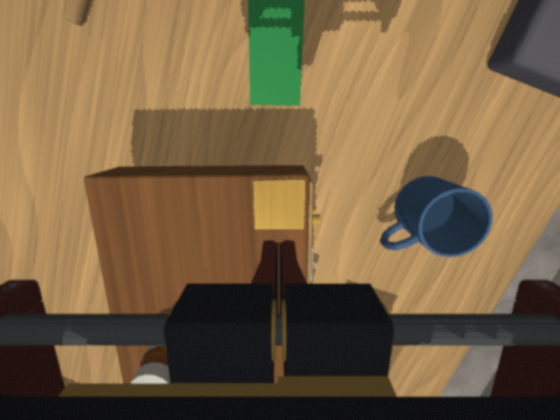

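The wrist view shows the plate centred at (279,205) and the wedge toe edge midpoint at (275,104). My predictions were (279,203) and (275,102), so they agree within 2 px. Now I press the plate.

Emit:
{"api": "arm_command", "payload": {
  "series": [
    {"linear": [0,0,0.025],"turn": 0},
    {"linear": [0,0,0.03],"turn": 0},
    {"linear": [0,0,0.03],"turn": 0},
    {"linear": [0,0,0.02],"turn": 0},
    {"linear": [0,0,0.008],"turn": 0},
    {"linear": [0,0,0.003],"turn": 0},
    {"linear": [0,0,0],"turn": 0}
  ]
}}

```text
t: 4.05
ee_pos: [592.3, 56.8, 126.1]
orientation: [1.831, 2.552, 0.0]
ft_force: [0.2, 0.3, 1.0]
width: 0.1
grasp_force: 0.0
```

Emit:
{"api": "arm_command", "payload": {
  "series": [
    {"linear": [0,0,0.002],"turn": 0},
    {"linear": [0,0,0.002],"turn": 0},
    {"linear": [0,0,0.002],"turn": 0},
    {"linear": [0,0,0.002],"turn": 0},
    {"linear": [0,0,0],"turn": 0}
  ]
}}

```text
t: 4.55
ee_pos: [592.2, 56.9, 117.8]
orientation: [1.83, 2.553, 0.001]
ft_force: [0.0, -0.1, 1.6]
width: 0.6
grasp_force: 0.8
```

Emit:
{"api": "arm_command", "payload": {
  "series": [
    {"linear": [0,0,0.002],"turn": 0},
    {"linear": [0,0,0.001],"turn": 0},
    {"linear": [0,0,0],"turn": 0},
    {"linear": [0,0,0],"turn": 0}
  ]
}}

```text
t: 4.95
ee_pos: [592.3, 56.9, 114.9]
orientation: [1.83, 2.553, 0.001]
ft_force: [1.9, 2.0, 2.8]
width: 0.6
grasp_force: 1.6
```

Emit:
{"api": "arm_command", "payload": {
  "series": [
    {"linear": [0,0,0.001],"turn": 0},
    {"linear": [0,0,0.001],"turn": 0},
    {"linear": [0,0,0.001],"turn": 0},
    {"linear": [0,0,0],"turn": 0}
  ]
}}

```text
t: 5.35
ee_pos: [591.8, 56.7, 111.5]
orientation: [-1.83, -2.553, 0.0]
ft_force: [0.9, 0.9, 3.3]
width: 0.2
grasp_force: 1.5
```

Emit:
{"api": "arm_command", "payload": {
  "series": [
    {"linear": [0,0,0.001],"turn": 0},
    {"linear": [0,0,0.001],"turn": 0},
    {"linear": [0,0,0],"turn": 0}
  ]
}}

```text
t: 5.65
ee_pos: [592.1, 56.9, 110.8]
orientation: [1.83, 2.553, 0.001]
ft_force: [-1.5, 2.6, 13.5]
width: 0.5
grasp_force: 7.1
```

Emit:
{"api": "arm_command", "payload": {
  "series": [
    {"linear": [0,0,0.001],"turn": 0},
    {"linear": [0,0,0.001],"turn": 0},
    {"linear": [0,0,0],"turn": 0}
  ]
}}

```text
t: 5.95
ee_pos: [592.3, 57.0, 110.5]
orientation: [1.83, 2.553, 0.001]
ft_force: [-6.9, 2.5, 27.9]
width: 0.6
grasp_force: 14.0
```

Contact came at about z=119 and the foot landed near z=111 with the force rising steeply, so the corner sank about 8 mm. Now I back off and move behind the heel.

Emit:
{"api": "arm_command", "payload": {
  "series": [
    {"linear": [0,0,-0.008],"turn": 0},
    {"linear": [0,0,-0.03],"turn": 0},
    {"linear": [0,0,-0.03],"turn": 0},
    {"linear": [0.03,0,-0.02],"turn": 0},
    {"linear": [0.045,-0.001,0],"turn": 0},
    {"linear": [0.045,-0.001,0],"turn": 0},
    {"linear": [0.045,-0.001,0],"turn": 0},
    {"linear": [0.045,-0.001,0],"turn": 0},
    {"linear": [0.045,0,0],"turn": 0},
    {"linear": [0.02,0,0],"turn": 0}
  ],
  "jaw": -0.3
}}

```text
t: 6.95
ee_pos: [497.5, 318.1, 194.8]
orientation: [-1.826, -2.555, 0.004]
ft_force: [0.2, -0.3, -0.6]
width: 30.9
grasp_force: 0.0
```

```bash
python3 - <<'E'
from m import *
o=ctrl.get_obs();print(o['ee_pos'],o['orientation'],o['width'],o['ft_force'])
w=snap('wrist','wrist2')
g=green(w,(0,0,560,419))
for p in cv2.approxPolyDP(cv2.convexHull(g),4,True)[:,0]: print(p,onz(w,p,3)[:2].round(0),onz(w,p,27)[:2].round(0))
E
```

```text
[497.52501455 318.13365079 194.83528214] [-1.82647978 -2.55472187  0.00366173] 30.86566756828673 [ 0.15702116 -0.34113547 -0.59897324]
[304 219] [537. 296.] [533. 303.]
[302 311] [578. 178.] [571. 193.]
[259 314] [527. 155.] [523. 172.]
[257 219] [485. 278.] [484. 286.]
```

View pics/wrist2.png

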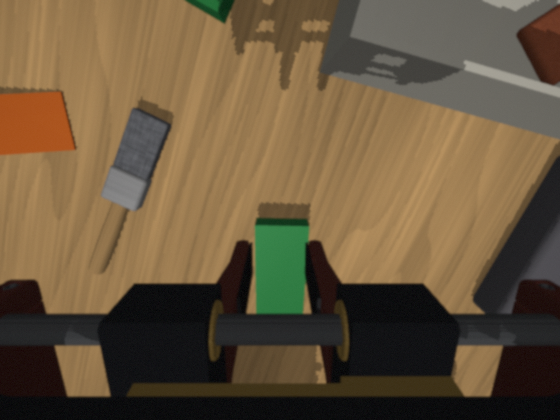

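Heel edge at pixel (281,219) gives about (511,287), consistent with the first estimate. The tote rim is at (330,70), so I check its clearance to the gripper body.

```bash
python3 - <<'E'
from h import *
a=load('scene0');b=load('side0');w=load('wrist2')
ex=np.array([-.321,.947]);ey=np.array([.947,.321]);T=np.array([497.5,318.1])
for n,(P,e) in {'corner s/s':tri(a,(373,150),b,(219,319)),'far corner':tri(a,(435,103),b,(180,419)) if 0 else tri(a,(442,208),b,(106,304))}.items():
    d=P[:2]-T; print(n,P.round(0),round(e,1),'tool x,y',d@ex,d@ey)
for z in (60,100,130):
    P=onz(w,(333,72),z);d=P[:2]-T;print(z,P.round(0),d@ex,d@ey)
E
```

```text
corner s/s [499. 447. 120.] 3.5 tool x,y 121.03273209179075 42.97273140181998
far corner [810. 447.  61.] 0.6 tool x,y 21.473937759764162 336.87724716338386
60 [504. 443.  60.] 116.3589966138782 46.42593004320003
100 [500. 436. 100.] 110.84393025223748 39.91816302605053
130 [496. 430. 130.] 106.70763048100693 35.03733776318848
```

Body clears the tote by about 50 mm, so I descend behind the heel.

Emit:
{"api": "arm_command", "payload": {
  "series": [
    {"linear": [0,0.002,0.025],"turn": 0},
    {"linear": [0,0,0.035],"turn": 0},
    {"linear": [0,0,0.035],"turn": 0},
    {"linear": [0,0,0.035],"turn": 0},
    {"linear": [0,0,0.023],"turn": 0},
    {"linear": [0,0,0.01],"turn": 0},
    {"linear": [0,0,0.004],"turn": 0},
    {"linear": [0,0,0],"turn": 0}
  ]
}}

```text
t: 7.8
ee_pos: [501.8, 316.3, 28.7]
orientation: [-1.83, -2.553, 0.001]
ft_force: [-1.2, -0.1, 1.4]
width: 30.6
grasp_force: 0.0
```

Emit:
{"api": "arm_command", "payload": {
  "series": [
    {"linear": [-0.01,0,0],"turn": 0},
    {"linear": [-0.006,0,0],"turn": 0},
    {"linear": [-0.005,0,0],"turn": 0},
    {"linear": [-0.005,0,0],"turn": 0},
    {"linear": [-0.005,0,0],"turn": 0},
    {"linear": [0,0,0],"turn": 0}
  ]
}}

```text
t: 8.4
ee_pos: [511.9, 286.6, 28.8]
orientation: [1.831, 2.553, -0.0]
ft_force: [-0.2, 0.2, -0.1]
width: 30.6
grasp_force: 0.0
```

Emit:
{"api": "arm_command", "payload": {
  "series": [
    {"linear": [-0.005,0,0],"turn": 0},
    {"linear": [-0.008,0,0],"turn": 0},
    {"linear": [-0.01,0,0],"turn": 0},
    {"linear": [-0.01,0,0],"turn": 0},
    {"linear": [-0.01,0,0],"turn": 0},
    {"linear": [-0.01,0,0],"turn": 0},
    {"linear": [-0.008,0,0],"turn": 0},
    {"linear": [-0.005,0,0],"turn": 0},
    {"linear": [-0.004,0,0],"turn": 0},
    {"linear": [0,0,0],"turn": 0}
  ]
}}

```text
t: 9.4
ee_pos: [534.2, 220.5, 28.6]
orientation: [-1.831, -2.553, 0.0]
ft_force: [-0.2, 1.0, 0.7]
width: 30.7
grasp_force: 0.0
```

```bash
python3 - <<'E'
from m import *
b=snap('side','side2');b0=load('side0');w=snap('wrist','wrist3')
g=green(b,(200,200,270,310))
print(cv2.contourArea(g))
for p in cv2.approxPolyDP(cv2.convexHull(g),2,True)[:,0]: print(p,onz(b,p,0)[:2].round(0),onz(b,p,27)[:2].round(0))
A=[cv2.resize(i['frame'][140:300,190:320],(400,492),interpolation=2) for i in (b0,b)]
cv2.imwrite('pics/crop2.png',np.hstack(A))
E
```

```text
103.0
[241 259] [539. 167.] [531. 188.]
[241 268] [528. 200.] [520. 220.]
[232 269] [553. 210.] [544. 230.]
[231 259] [568. 175.] [559. 196.]
```

View pics/crop2.png

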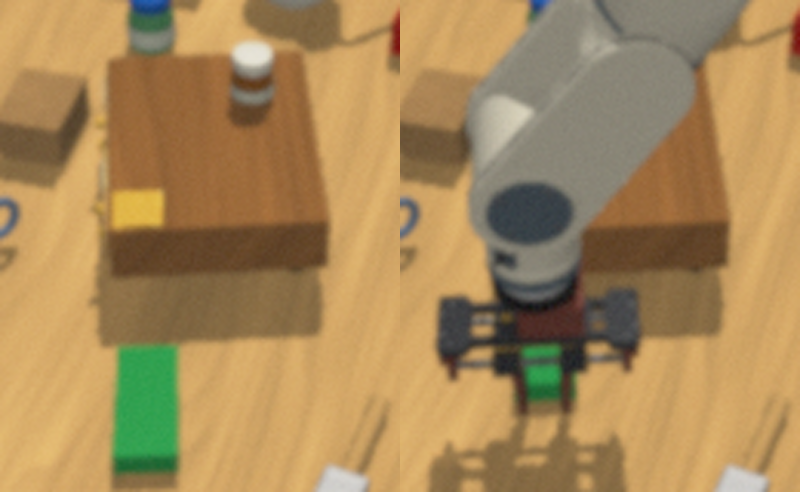

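The wedge is sliding straight. The heel is visible between the fingers at side pixel (236,268), about 157 mm from the foot, and the chest is unmoved. I continue slowly.

Emit:
{"api": "arm_command", "payload": {
  "series": [
    {"linear": [-0.004,0,0],"turn": 0},
    {"linear": [-0.004,0,0],"turn": 0},
    {"linear": [-0.004,0,0],"turn": 0},
    {"linear": [-0.004,0,0],"turn": 0},
    {"linear": [-0.004,0,0],"turn": 0},
    {"linear": [0,0,0],"turn": 0}
  ]
}}

```text
t: 10.1
ee_pos: [540.8, 201.4, 28.7]
orientation: [1.831, 2.553, -0.0]
ft_force: [-0.1, 0.2, 0.0]
width: 30.8
grasp_force: 0.0
```

Emit:
{"api": "arm_command", "payload": {
  "series": [
    {"linear": [-0.002,0,0],"turn": 0},
    {"linear": [-0.002,0,0],"turn": 0},
    {"linear": [-0.002,0,0],"turn": 0},
    {"linear": [0,0,0],"turn": 0}
  ]
}}

```text
t: 10.5
ee_pos: [542.6, 196.1, 28.7]
orientation: [1.83, 2.553, 0.0]
ft_force: [0.5, -0.2, 0.1]
width: 30.9
grasp_force: 0.0
```

Emit:
{"api": "arm_command", "payload": {
  "series": [
    {"linear": [-0.002,0,0],"turn": 0},
    {"linear": [-0.002,0,0],"turn": 0},
    {"linear": [0,0,0],"turn": 0}
  ]
}}

```text
t: 10.8
ee_pos: [543.8, 192.3, 28.7]
orientation: [1.83, 2.553, -0.0]
ft_force: [0.2, -0.4, -0.3]
width: 30.8
grasp_force: 0.0
```

Emit:
{"api": "arm_command", "payload": {
  "series": [
    {"linear": [-0.002,0,0],"turn": 0},
    {"linear": [-0.002,0,0],"turn": 0},
    {"linear": [0,0,0],"turn": 0}
  ]
}}

```text
t: 11.1
ee_pos: [545.1, 188.5, 28.7]
orientation: [1.83, 2.553, -0.0]
ft_force: [0.6, 0.5, -0.1]
width: 30.8
grasp_force: 0.0
```

Emit:
{"api": "arm_command", "payload": {
  "series": [
    {"linear": [-0.002,0,0],"turn": 0},
    {"linear": [-0.001,0,0],"turn": 0},
    {"linear": [0,0,0],"turn": 0}
  ]
}}

```text
t: 11.4
ee_pos: [546.1, 185.7, 28.7]
orientation: [1.83, 2.553, -0.0]
ft_force: [-0.5, 0.7, -0.2]
width: 30.9
grasp_force: 0.0
```

Emit:
{"api": "arm_command", "payload": {
  "series": [
    {"linear": [-0.002,0,0],"turn": 0},
    {"linear": [-0.001,0,0],"turn": 0},
    {"linear": [0,0,0],"turn": 0}
  ]
}}

```text
t: 11.7
ee_pos: [547.0, 182.9, 28.7]
orientation: [1.83, 2.553, -0.0]
ft_force: [0.2, -0.1, 0.0]
width: 30.8
grasp_force: 0.0
```

Emit:
{"api": "arm_command", "payload": {
  "series": [
    {"linear": [-0.001,0,0],"turn": 0},
    {"linear": [-0.001,0,0],"turn": 0},
    {"linear": [0,0,0],"turn": 0}
  ]
}}

```text
t: 12.0
ee_pos: [547.6, 181.1, 28.7]
orientation: [-1.83, -2.553, 0.0]
ft_force: [0.5, -0.1, 0.3]
width: 30.9
grasp_force: 0.0
```

Emit:
{"api": "arm_command", "payload": {
  "series": [
    {"linear": [-0.001,0,0],"turn": 0},
    {"linear": [-0.001,0,0],"turn": 0},
    {"linear": [0,0,0],"turn": 0}
  ]
}}

```text
t: 12.3
ee_pos: [548.2, 179.4, 28.7]
orientation: [-1.83, -2.553, -0.0]
ft_force: [-0.4, 3.3, -0.0]
width: 30.7
grasp_force: 1.5
```

Emit:
{"api": "arm_command", "payload": {
  "series": [
    {"linear": [-0.001,0,0],"turn": 0},
    {"linear": [-0.001,0,0],"turn": 0},
    {"linear": [0,0,0],"turn": 0}
  ]
}}

```text
t: 12.6
ee_pos: [548.7, 177.8, 28.7]
orientation: [-1.83, -2.553, -0.0]
ft_force: [-1.7, 5.5, -0.2]
width: 31.0
grasp_force: 2.7
```

Emit:
{"api": "arm_command", "payload": {
  "series": [
    {"linear": [-0.0005,0,0],"turn": 0},
    {"linear": [0,0,0],"turn": 0},
    {"linear": [0,0,0],"turn": 0}
  ]
}}

```text
t: 12.9
ee_pos: [548.9, 177.4, 28.7]
orientation: [-1.83, -2.553, -0.001]
ft_force: [-2.4, 6.1, -0.6]
width: 30.9
grasp_force: 3.2
```

```bash
python3 - <<'E'
from m import *
o=ctrl.get_obs();print(o['ee_pos'],o['ft_force'])
d=o['ee_pos'][:2]-np.array([592,57]);print(d@[-.321,.947],d@[.947,.321])
E
```

```text
[548.85232965 177.43559535  28.67966953] [-2.41410307  6.08404771 -0.57919999]
127.90291098462367 -2.201017716672162
```

The push is at 6.5 N, so the wedge is snug. I back off, rise, and return over the plate with the jaw closed.

Emit:
{"api": "arm_command", "payload": {
  "series": [
    {"linear": [0.006,0,0],"turn": 0},
    {"linear": [0.018,0,0],"turn": 0},
    {"linear": [0.018,0,-0.015],"turn": 0},
    {"linear": [0,0,-0.04],"turn": 0},
    {"linear": [0,0,-0.045],"turn": 0},
    {"linear": [0,0,-0.04],"turn": 0},
    {"linear": [-0.02,0,-0.015],"turn": 0},
    {"linear": [-0.04,0.001,0],"turn": 0},
    {"linear": [-0.04,0.001,0],"turn": 0},
    {"linear": [-0.04,0,0],"turn": 0}
  ],
  "jaw": -1
}}

```text
t: 13.9
ee_pos: [582.9, 83.4, 184.2]
orientation: [1.828, 2.553, 0.0]
ft_force: [0.7, 0.2, 0.4]
width: 0.8
grasp_force: 0.0
```

Emit:
{"api": "arm_command", "payload": {
  "series": [
    {"linear": [-0.02,0,0],"turn": 0},
    {"linear": [-0.009,0,0.005],"turn": 0},
    {"linear": [0,0,0.015],"turn": 0},
    {"linear": [0,0,0],"turn": 0}
  ]
}}

```text
t: 14.3
ee_pos: [589.8, 57.8, 161.0]
orientation: [-1.828, -2.551, 0.004]
ft_force: [0.2, -1.1, 0.3]
width: 0.5
grasp_force: 0.0
```

```bash
python3 - <<'E'
from m import *
o=ctrl.get_obs();print(o['ee_pos'],o['ft_force'],o['width'])
w=snap('wrist','wrist4');s=snap('scene','scene4');s0=load('scene0')
g=brass(w,(0,0,560,285));print(cv2.boundingRect(g),'want',proj(w,[592,57,100]),'tip',proj(w,np.append(o['ee_pos'][:2],100)))
bb=brass(s,(290,205,330,235)) ;print(cv2.boundingRect(bb),cv2.boundingRect(brass(s0,(290,205,330,235))))
S=cv2.resize(s['frame'][165:305,205:345],(380,380));W=cv2.resize(w['frame'][:300],(420,225))
o=np.zeros((380,800,3),np.uint8);o[:,:380]=S;o[:225,380:]=W;cv2.imwrite('pics/crop3.png',o)
E
```

```text
[589.7971409   57.80618678 161.03985649] [ 0.17834269 -1.10372135  0.25113235] 0.5450811245701568Traceback (most recent call last):
  File "<stdin>", line 4, in <module>
  File "m.py", line 9, in brass
    return max(cv2.findContours(k,0,1)[0],key=cv2.contourArea)
ValueError: max() iterable argument is empty
```

```bash
python3 - <<'E'
from m import *
w=load('wrist4');s=load('scene4')
print('plate',proj(w,[592,57,100]))
S=cv2.resize(s['frame'][165:305,205:345],(380,380));W=cv2.resize(w['frame'],(420,315))
o=np.zeros((380,800,3),np.uint8);o[:,:380]=S;o[:315,380:]=W;cv2.imwrite('pics/crop3.png',o)
E
```

```text
plate [[279.98972221 233.73472227]]
```

View pics/crop3.png

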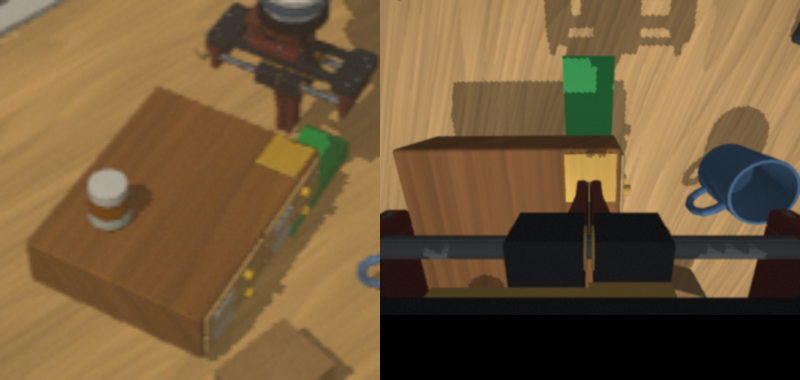

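The wedge is under the corner and in line with it. The chest is unmoved: plate at wrist pixel (280,236), expected (280,234). Now I press down.

Emit:
{"api": "arm_command", "payload": {
  "series": [
    {"linear": [0,0.001,0.015],"turn": 0},
    {"linear": [0,0,0.015],"turn": 0},
    {"linear": [0,0,0.006],"turn": 0},
    {"linear": [0,0,0.002],"turn": 0},
    {"linear": [0,0,0.002],"turn": 0},
    {"linear": [0,0,0],"turn": 0},
    {"linear": [0,0,0],"turn": 0}
  ]
}}

```text
t: 15.1
ee_pos: [593.0, 57.6, 124.0]
orientation: [1.83, 2.553, 0.001]
ft_force: [0.3, 1.2, 0.3]
width: 0.7
grasp_force: 0.0
```

Emit:
{"api": "arm_command", "payload": {
  "series": [
    {"linear": [0,0,0.001],"turn": 0},
    {"linear": [0,0,0.001],"turn": 0},
    {"linear": [0,0,0],"turn": 0}
  ]
}}

```text
t: 15.4
ee_pos: [592.7, 57.6, 121.7]
orientation: [1.83, 2.553, 0.0]
ft_force: [0.2, -0.3, 0.2]
width: 0.7
grasp_force: 0.0
```

Emit:
{"api": "arm_command", "payload": {
  "series": [
    {"linear": [0,0,0.001],"turn": 0},
    {"linear": [0,0,0.001],"turn": 0},
    {"linear": [0,0,0.001],"turn": 0},
    {"linear": [0,0,0],"turn": 0}
  ]
}}

```text
t: 15.8
ee_pos: [592.7, 57.6, 118.7]
orientation: [-1.83, -2.553, 0.0]
ft_force: [-1.0, -0.5, 1.1]
width: 0.8
grasp_force: 0.7
```

Emit:
{"api": "arm_command", "payload": {
  "series": [
    {"linear": [0,0,0.001],"turn": 0},
    {"linear": [0,0,0],"turn": 0},
    {"linear": [0,0,0],"turn": 0}
  ]
}}

```text
t: 16.1
ee_pos: [592.8, 57.7, 118.5]
orientation: [1.83, 2.553, 0.0]
ft_force: [-2.4, -0.6, 7.8]
width: 0.6
grasp_force: 4.2
```

Emit:
{"api": "arm_command", "payload": {
  "series": [
    {"linear": [0,0,0.0005],"turn": 0},
    {"linear": [0,0,0],"turn": 0},
    {"linear": [0,0,0],"turn": 0},
    {"linear": [0,0,0],"turn": 0},
    {"linear": [0,0,0],"turn": 0}
  ]
}}

```text
t: 16.6
ee_pos: [592.9, 57.7, 118.4]
orientation: [1.83, 2.553, 0.001]
ft_force: [-3.6, -0.7, 12.5]
width: 0.2
grasp_force: 6.0
```

Emit:
{"api": "arm_command", "payload": {
  "series": [
    {"linear": [0,0,-0.0002],"turn": 0},
    {"linear": [0,0,0],"turn": 0},
    {"linear": [0,0,0],"turn": 0},
    {"linear": [0,0,0],"turn": 0},
    {"linear": [0,0,0],"turn": 0}
  ]
}}

```text
t: 17.1
ee_pos: [592.8, 57.7, 118.4]
orientation: [1.83, 2.553, 0.001]
ft_force: [-3.4, 0.3, 11.0]
width: 0.7
grasp_force: 5.3
```

The press holds at 11 N with no sinking (TCP at 118.4 mm, where it went down to 111 before), so I hand the job in.

```bash
python3 -c "
from workcell import ctrl
print(ctrl.close_job())"
```

```text
the job is handed in; nothing more can be done
None
```

I pushed the green wedge under the short foot until it was snug (about 6.5 N) and handed the job in with the fingertip still pressing the brass plate at about 11 N; the corner held level, where before it sank about 8 mm.

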